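Tighten the terrine press and start the braced timer

TASK

The terrine in the steel press is ready to be pressed: back the press's wing knob off anticlockwise until its thread start clicks at the end of its travel, then screw it forward clockwise until it is fully tight. Then set the wedge-shaped kitchen timer standing square with its back against the steel stop rail under the little counter shelf, within the rail's length and its sloping face towards you, and press its red start button fully down while the rail braces it; the timer is slippery, so do not press the button before it stands at the rail. Let go, and leave the timer standing at the rail, the knob tight and the other kitchen things where they are.

Things in the scene. Friction and masses are not known exactly. Their poses are not given: they have to be found in the camera images.
- wing_knob (a joint): angle of the wing knob on top of the press, rad, growing clockwise seen from above. -0.60 is the end of its travel backwards, where the thread start clicks; 0.75 is the end forwards, fully tight. It starts near 0, stays where it is left, and needs about 0.12 N m to turn. It does not rise or sink as it turns (it drives a presser plate below it)
- knob_grip (a point): point on the axis of the wing knob, 149 mm above the counter, at the height to grip it. The wing is an upright black bar 64 mm long (along this frame's x, which turns with the knob), 16 mm thick (y) and 34 mm high, 17 mm of it above this point and 17 mm below; one end (-x) is red
- press: the fixed press that carries the knob, on the left or the right: an open steel box 150 (x) x 110 (y) x 80 mm high with a presser plate inside, and over it an aluminium bridge 142 mm along y, 30 mm wide, its top 112 mm above the counter, with the knob's hub on it. Origin at the centre of its underside
- timer_mid (a point): centre of the loose white kitchen timer with a blue band (about 0.3 kg), 36 mm above its underside. A wedge 105 mm deep (x), 58 mm wide (y, flat sides to grip by), 72 mm high: upright back at +52.5 mm, front edge (30 mm high) at -52.5 mm; from there the face slopes up at 30 degrees to the flat top, the rear 32 mm. x runs front to back, z up. It starts upright, on the side without the press
- start_button (a joint): travel of the timer's red button, m: 0 out, 0.006 fully down. Sprung: 2.1 N starts it moving, 7 N holds it fully down; it comes back when let go. The timer's feet are very slick glides (friction about 0.07), so pressing it makes an unbraced timer slide away
- start_button_top (a point): centre of the top of the red start button (32 mm across, 6 mm proud of a grey collar 48 mm across) on the timer's sloping face; moves with the button. Its z axis points out of the face, 30 degrees from vertical towards the timer's front; press along -z. From timer_mid it lies 9 mm to -x and 31 mm up
- stop_face (a point): middle of the front face of the fixed steel stop rail, half-way up (22.5 mm above the counter); the rail is 300 mm long (y) and 45 mm high. The frame's x points into the rail, away from the robot; the face is the plane x = 0
- shelf_unit: the fixed wooden counter shelf that carries the stop rail. Its board (338 mm long, underside 168 mm above the counter, 15 mm thick, jars on it) overhangs 50 mm in front of the rail's face: a gripper cannot come straight down on a timer there, but can reach in leaning back about 30 degrees. Origin: on the counter, below the middle of the rail's face
- bowl: bystander, to be left alone: steel mixing bowl, 170 mm across, 75 mm high. Origin at the centre of its underside
- oil_bottle: bystander, to be left alone: amber oil bottle, 60 mm across, 190 mm high. Origin at the centre of its underside
- pepper_mill: bystander, to be left alone: dark wooden pepper mill, 54 mm across, 140 mm high. Origin at the centre of its underside
- jam_jar: bystander, to be left alone: dark red jar with white cap, 64 mm across, 75 mm high. Origin at the centre of its underside
- mug: bystander, to be left alone: blue mug, 76 mm across, 85 mm high, handle at its +y. Origin at the centre of its underside
- salt_pot: bystander, to be left alone: white open salt pot, 70 mm across, 50 mm high. Origin at the centre of its underside
- spatula: bystander, to be left alone: wooden-handled spatula lying along its x, about 280 mm long. Origin at the centre of its underside
There are look-alikes about, which are no part of the job. What is shaped like the part that bears timer_mid but orange is not meant.

How it is judged (in metres and radians):
On the way, in this order (a step that is already met when the one before it is completed fails the run):
1. the wing knob is backed off anticlockwise to its click (below -0.5 rad) (value of joint wing_knob below -0.5 rad), for 0.1 s.
2. the wing knob is screwed forward until tight (above 0.6 rad) (value of joint wing_knob above 0.6 rad), for 0.1 s.
3. the timer stands flat with its back within 6 mm of the stop rail, square to it within 8 degrees, its sloping face away from the rail (x of timer_mid in the frame of stop_face between -0.0585 and -0.045 m and y of timer_mid in the frame of stop_face between -0.12 and 0.12 m and z of timer_mid in the frame of stop_face below 0.0195 m and angle between the x axis of timer_mid and the x axis of stop_face, either way round below 0.14 rad and angle between timer_mid's own z axis and vertical below 0.1 rad and x of start_button_top in the frame of stop_face below -0.05 m), for 0.2 s.
4. the start button is pressed at least 4.5 mm down while the timer stands there and bears on the stop rail (all of step 3 and value of joint start_button above 0.0045 m and contact force between timer and shelf_unit above 0.2 N), for 0.1 s.
At the end, for the whole second after the job is handed in: The wing knob is beyond 0.6 rad (tight), the timer stands flat and still with its back within 6 mm of the stop rail, square within 8 degrees, its middle within 120 mm of the rail's middle, its sloping face towards the robot, and the start button is out again (all of step 3 and value of joint wing_knob above 0.6 rad and value of joint start_button below 0.001 m and linear speed of timer below 0.02 m/s); the robot touches nothing.
It fails at once if the start button is pressed while the timer is not at the stop rail (value of joint start_button above 0.0045 m and x of timer_mid in the frame of stop_face below -0.07 m).
It fails at once if the timer is tipped over (angle between timer_mid's own z axis and vertical above 0.7 rad).
It fails at once if another kitchen thing is pushed more than 30 mm away (distance of any of bowl, oil_bottle, pepper_mill, jam_jar, mug, salt_pot, spatula from where it was at the start of the episode above 0.03 m).
It also fails if it takes over 67 s, if anything falls off the work surface, if the arm or the gripper's body presses on something with over 40 N, if the wrist force passes 120 N, or if a joint passes its speed limit or range.

ROBOT

A 6-joint arm with a two-finger parallel gripper is mounted at the origin on the work surface. World frame = base frame: x ahead of the robot, y to its left, z up, the work surface at z = 0. Lengths are in m, angles in degrees, forces in N, time in s.
With the tool pointing down it reaches from about 0.3 to 0.775 m from the base axis. Payload 14.6 kg.
Tool frame: the origin (TCP) lies at the very end of the fingers, on their centre line; the grasp point (between the pads) lies 19 mm behind it (tcp_to_grasp is the distance from the TCP to the grasp point, in m); y points along the fingers, x is the direction in which the jaws open and shut, and the axes are right-handed (so a half turn about y gives the same grasp; the last joint's range is limited). The gripper opens to 94 mm and grips with 3 to 60 N. Pads are 16 mm wide; open, the fingers measure 119 mm over their backs; the gripper's body (75 mm by 177 mm) begins 78 mm behind the grasp point.
Start: joints at [-79.389, 17.183, 87.147, -0, 75.671, -3.816], TCP at [0.137, -0.533, 0.205] pointing down, gripper open.
Joint ranges: [-173.82, 173.82], [-45.26, 126.66], [13.44, 144.39], [-59.66, 239.66], [0, 175.72], [-146.38, 146.38]. Speed limits (degrees/s): [127.2, 127.2, 147.25, 180, 180, 180].

INTERFACE

Orientations are given as a 3x3 rotation matrix whose columns are the frame's x, y, z axes.
In Python, from station import * gives the robot as it stands.
- The arm moves only by the shell command python3 -m jog 'ROWS' [OPENING] [FORCE]. ROWS is JSON, a list of rows, each a list of 2 entries, a list of its own where there are three numbers: the shift along the tool's x, y, z in mm, then the turn, a rotation vector about the tool's x, y, z in rad. A call has 1 to 5 rows; each row shifts and turns the commanded pose from where the row before left it, along the tool's axes as they then stand; what a row does not reach is not made up. A row lasts 1/8 s, in which the tool goes at most 62.5 mm and 10.7 degrees, less where a joint would pass 70% of its speed; a pose out of reach is approached as far as the arm can. A call is refused whole if a number of a shift passes 62.5 or a number of a turn 0.188, either way. A call with a gripper value outside its range is refused whole. OPENING is the closure, from 0 (fully open) to 1 (shut), set as the call begins (- or left out, the last holds). The fingers move at their own pace and stop on an object; FORCE is the grip in N (left out, the last holds). Time passes only in rows, so rows that do not move let the fingers close. It gives the time, the measured TCP pose, the force and the opening at its end, in the units of the state.
- sense(): the state, without advancing time (a new reading comes with each control period).
- snapshot(name): name is "scene" or "top" or "wrist"; returns the picture (384x512x3 uint8, red, green, blue); there is no depth.
- camera_params(name): a dict with "mtx" (3x3 intrinsics, pixels), "cam_to_world" (4x4, takes a point from camera to world coordinates); the wrist camera has in their place "mount" (4x4, takes a point from camera to tool coordinates, whose origin is the TCP and whose axes are the tool frame's). Camera axes: x right, y up, looking along -z (the intrinsics and any distortion apply to the point x, -y, -z); pixel columns grow to the right and rows downward; lengths in m; the calibration is good to about 2 mm. A picture is of the moment at which its call begins: read the wrist's pose just before it. camera_params takes no time and is no camera call.
- hand_in(): hands the job in, once; it reports no verdict.
The state is a dict: "time": time; "joint_pos": joint angles; "qd": joint speeds; "joint_efforts": joint torques, N m; "position": TCP position; "ee_rot": TCP orientation; "wrist_force": force on the tool from outside, world axes, zero at the start; "torque": the same for the moment, N m; "opening": finger opening in m.
Only numpy, scipy, OpenCV 4.12 (cv2) and the standard library are available. Lean on these libraries where they do the work, as an engineer would, in place of code of your own. Each camera call takes 0.05 s, during which the arm holds its last target. There are 200 camera calls.

## Working session

There is one attempt and no reset: what is moved stays moved. The work goes in short steps, Python scripts to look and compute and a shell command to move; the robot and the scene stay as the last step left them, time stands still between calls to the robot, and variables do not carry over. Pictures are saved under pics/ and viewed, about 8 in all and at most 12, crops included, and the job is handed in when it is done.

```bash
mkdir -p pics; ls
cat > h.py <<'E'
from station import *
import numpy as np, cv2
def save(n,im): cv2.imwrite(f'pics/{n}.png',cv2.cvtColor(im,cv2.COLOR_RGB2BGR))
def T(name,s=None):
    p=camera_params(name)
    if name!='wrist': return np.array(p['mtx']),np.array(p['cam_to_world'])
    s=s or sense(); M=np.eye(4); M[:3,:3]=s['ee_rot']; M[:3,3]=s['position']
    return np.array(p['mtx']),M@np.array(p['mount'])
def ray(name,uv,z,s=None):
    K,M=T(name,s); uv=np.array(uv,float).reshape(-1,2)
    d=np.c_[uv,np.ones(len(uv))]@np.linalg.inv(K).T*[1,-1,-1]@M[:3,:3].T
    o=M[:3,3]; return o+d*((z-o[2])/d[:,2])[:,None]
def proj(name,P,s=None):
    K,M=T(name,s); P=np.atleast_2d(P)
    q=(P-M[:3,3])@M[:3,:3]*[1,-1,-1]; q=q@K.T; return q[:,:2]/q[:,2:]
E
python3 - <<'E'
from h import *
for n in('scene','top'):
    save(n+'0',snapshot(n)); p=camera_params(n); print({k:np.round(v,3).tolist() if not isinstance(v,str) else v for k,v in p.items()})
p=camera_params('wrist');print({k:np.round(v,3).tolist() for k,v in p.items()})
print(sense())
E
python3 -c "
import cv2,numpy as np
a=cv2.imread('pics/top0.png');cv2.imwrite('pics/t.png',cv2.resize(a,(800,600),interpolation=2))
a=cv2.imread('pics/scene0.png');cv2.imwrite('pics/s.png',cv2.resize(a,(800,600),interpolation=2))"
```

```text
pics
{'mtx': [[405.795, 0.0, 248.427], [0.0, 405.795, 191.02], [0.0, 0.0, 1.0]], 'cam_to_world': [[-0.432, -0.463, 0.774, 1.443], [0.902, -0.246, 0.356, 0.451], [0.025, 0.852, 0.524, 0.759], [0.0, 0.0, 0.0, 1.0]]}
{'mtx': [[418.388, 0.0, 256.936], [0.0, 418.388, 191.211], [0.0, 0.0, 1.0]], 'cam_to_world': [[-0.005, 0.984, -0.18, 0.273], [-1.0, -0.006, -0.005, -0.0], [-0.006, 0.18, 0.984, 1.525], [0.0, 0.0, 0.0, 1.0]]}
{'mtx': [[331.171, 0.0, 258.948], [0.0, 331.171, 188.068], [0.0, 0.0, 1.0]], 'mount': [[1.0, -0.0, 0.0, -0.0], [0.0, 0.253, -0.968, -0.18], [0.0, 0.968, 0.253, 0.074], [0.0, 0.0, 0.0, 1.0]]}
{'time': 0.1, 'joint_pos': array([-7.93898146e+01,  1.72105072e+01,  8.71758916e+01, -1.83911089e-03,
        7.56712082e+01, -3.81459196e+00]), 'qd': array([ 0.05761357, -0.00483307,  0.01323656, -0.11034723,  0.04045337,
        0.00301292]), 'joint_efforts': array([ 1.04960527e-03, -5.32643902e+01, -3.53282189e+01,  7.09350617e-02,
        2.35048105e-02, -6.91893024e-05]), 'position': array([ 0.13696776, -0.53243075,  0.20496791]), 'ee_rot': array([[ 2.49116325e-01, -2.15694422e-04,  9.68473546e-01],
       [-9.68473049e-01,  9.82514858e-04,  2.49116416e-01],
       [-1.00527267e-03, -9.99999494e-01,  3.58662562e-05]]), 'wrist_force': array([-0.02186818, -0.35075527,  0.41739046]), 'torque': array([ 0.0183738 , -0.01091454,  0.00544068]), 'opening': 0.09378060263862384}
```

View pics/t.png

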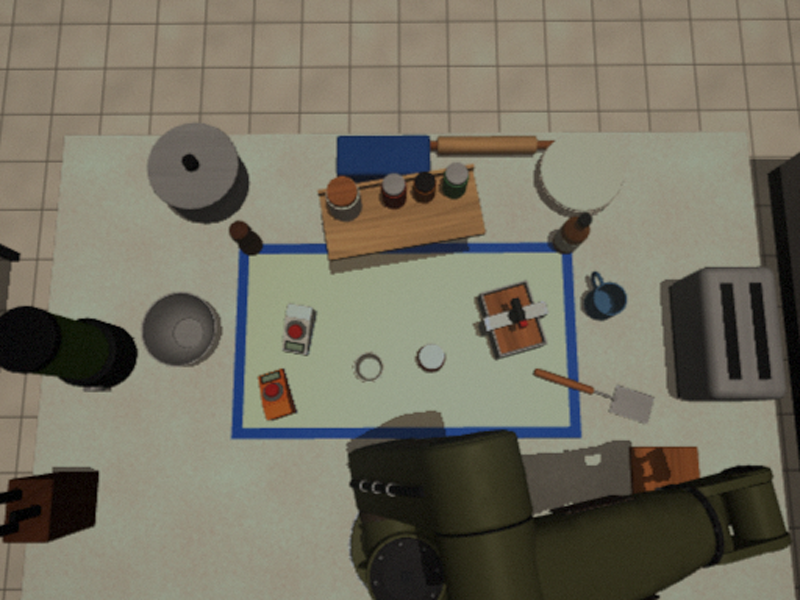

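View pics/s.png

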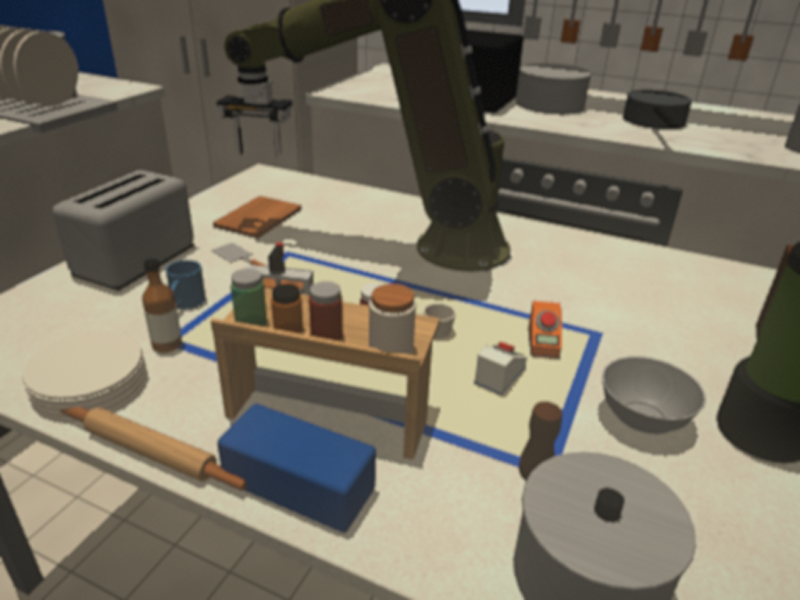

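Top view (800×600 scale): white timer at (297,330). Its look-alikes are the orange timer (277,393), the salt pot (368,367) and the jam jar (431,357). The press knob is at (517,313), with its red end towards (523,322), and the shelf board is at (325–485,190–270). I choose the white timer and the black wing on the bridge, and check both in one crop.

Run:
```python
from h import *
im=cv2.cvtColor(cv2.imread('pics/top0.png'),cv2.COLOR_BGR2RGB)
c=lambda x0,y0,w,h,f:cv2.resize(im[y0:y0+h,x0:x0+w],None,fx=f,fy=f,interpolation=cv2.INTER_CUBIC)
A=c(300,175,60,60,6.5); B=c(160,185,60,60,6.5); C=c(195,110,130,33,6)
out=np.zeros((600,780,3),np.uint8); out[:390,:390]=A; out[:390,390:]=B; out[395:593,:780]=C
save('crop',out)
hsv=cv2.cvtColor(im,cv2.COLOR_RGB2HSV)
red=((hsv[...,0]<6)|(hsv[...,0]>172))&(hsv[...,1]>140)&(hsv[...,2]>60)
n,l,st,ce=cv2.connectedComponentsWithStats(red.astype(np.uint8))
for i in range(1,n):
    if st[i,4]>4: print(st[i],ce[i].round(1), ray('top',ce[i],0.067)[0].round(3),ray('top',ce[i],0.166)[0].round(3))
```

```text
[253 123   6   4   7] [255.6 124.7] [0.786 0.011 0.067] [0.751 0.01  0.166]
[332 205   6   4  18] [334.5 206.5] [ 0.483 -0.265  0.067] [ 0.469 -0.247  0.166]
[184 208   9   9  61] [188.4 211.8] [0.468 0.249 0.067] [0.454 0.232 0.166]
[169 245  10   9  62] [173.5 249.2] [0.338 0.297 0.067] [0.333 0.277 0.166]
```

View pics/crop.png

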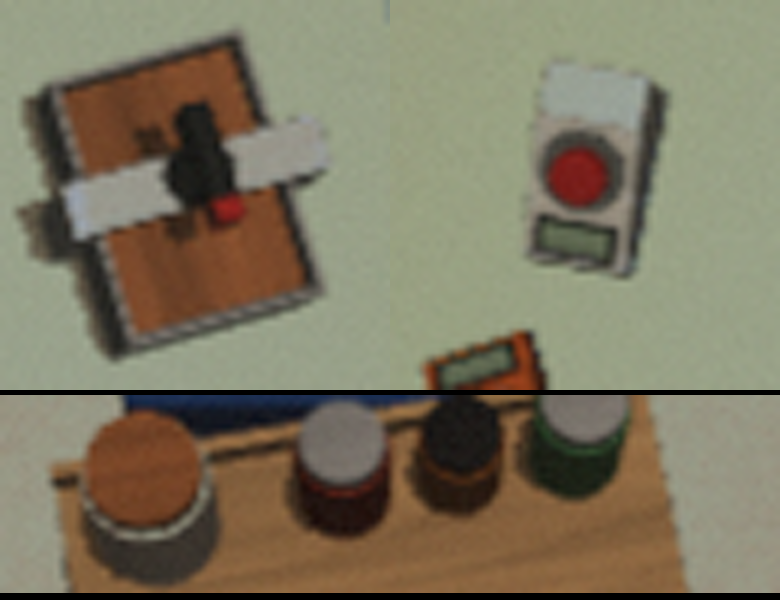

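Run:
```python
from h import *
im=cv2.cvtColor(cv2.imread('pics/top0.png'),cv2.COLOR_BGR2RGB)
a=lambda x,y:np.array([x,y])/6.5+[300,175]
b=lambda x,y:np.array([x-390,y])/6.5+[160,185]
f=ray('top',a(194,106),.166)[0]; r=ray('top',a(231,212),.166)[0]
print('wing',f,r,(f+r)/2,np.linalg.norm(f-r),np.degrees(np.arctan2(*(f-r)[1::-1])))
L=ray('top',a(77,210),.112)[0];R=ray('top',a(319,141),.112)[0]
print('bridge',(L+R)/2,np.linalg.norm(L-R),np.degrees(np.arctan2(*(L-R)[1::-1]))-90)
RL,RR=ray('top',[b(546,62),b(650,80)],.072); FL,FR=ray('top',[b(530,255),b(630,275)],.03)
for p,q in((RL,FL),(RR,FR)): print('side',np.degrees(np.arctan2(*(p-q)[1::-1])),np.linalg.norm((p-q)[:2]))
print('timer mid',(RL+RR+FL+FR)/4,RL-RR)
hsv=cv2.cvtColor(im,cv2.COLOR_RGB2HSV)
m=(hsv[...,0]>8)&(hsv[...,0]<22)&(hsv[...,1]>90)&(hsv[...,2]>60)
pts=[]
for u in range(218,304,3):
    v=np.where(m[110:185,u])[0]
    if len(v): pts.append((u,v.max()+110.5))
pts=np.array(pts);print(pts[:,1])
W=ray('top',pts,.168)
vx,vy,x0,y0=cv2.fitLine(W[:,:2].astype(np.float32),cv2.DIST_HUBER,0,.01,.01).ravel()
print('edge dir',np.degrees(np.arctan2(vx,-vy)),x0,y0,W[0],W[-1])
```

```text
wing [ 0.51960664 -0.23340211  0.166     ] [ 0.4652136  -0.25003445  0.166     ] [ 0.49241012 -0.24171828  0.166     ] 0.05687914173933878 17.002618069569852
bridge [ 0.49234056 -0.24353035  0.112     ] 0.13320219359535082 15.615621139592903
side -7.744529496199963 0.10156192209008996
side -8.368188941386727 0.1028263710806775
timer mid [0.47267556 0.24387811 0.051     ] [0.01027051 0.05671188 0.        ]
[165.5 164.5 164.5 163.5 162.5 162.5 162.5 161.5 160.5 160.5 159.5 159.5
 158.5 158.5 157.5 157.5 156.5 156.5 155.5 155.5 154.5 154.5 153.5 153.5
 152.5 152.5 151.5 151.5 150.5]
edge dir 9.809534 0.6337273 0.0010530686 [0.60917168 0.13651949 0.168     ] [ 0.6589734  -0.14484576  0.168     ]
```

```bash
python3 -m jog '[[[-19,-3,41.5],[0,0,0]],[[-19,-3,41.5],[0,0,0]],[[-19,-3,41.5],[0,0,0]],[[-19,-3,41.5],[0,0,0]],[[-19,-3,41.5],[0,0,0]]]' 0 30; python3 -m jog '[[[-19,-3,41.5],[0,0,0]],[[-19,-3,41.5],[0,0,0]],[[-19,-3,41.5],[0,0,0]],[[-19,-3,41.5],[0,0,0]],[[-19,-3,41.5],[0,0,0]]]'; python3 -m jog '[[[0,0,0],[0,0,0]],[[0,0,0],[0,0,0]]]'
python3 - <<'E'
from h import *
s=sense();print(s['position'],s['ee_rot'].round(3).tolist(),s['time'],s['joint_pos'].round(1))
im=snapshot('wrist');save('w1',im)
k=proj('wrist',[.492,-.243,.166],s);print(k)
E
```

```text
time: 0.72
position: [0.3152, -0.3878, 0.2204]
ee_rot: [[0.249, -0.0, 0.968], [-0.968, 0.0, 0.249], [-0.0, -1.0, -0.0]]
wrist_force: [0.1, -0.5, 0.3]
opening: 0.0939
time: 1.35
position: [0.4926, -0.2441, 0.2353]
ee_rot: [[0.249, -0.0, 0.968], [-0.968, 0.0, 0.249], [-0.0, -1.0, -0.0]]
wrist_force: [-0.0, -0.9, 0.2]
opening: 0.0941
time: 1.6
position: [0.4912, -0.2454, 0.2351]
ee_rot: [[0.249, -0.001, 0.968], [-0.968, 0.0, 0.249], [-0.0, -1.0, -0.001]]
wrist_force: [-0.2, -0.1, -0.4]
opening: 0.0938
[ 0.49120746 -0.24539971  0.23506735] [[0.249, -0.001, 0.968], [-0.968, 0.0, 0.249], [-0.0, -1.0, -0.001]] 1.6 [-30.4  15.9  84.9  -0.   79.3  45.2]
[[256.69201739 197.20292148]]
```

View pics/w1.png

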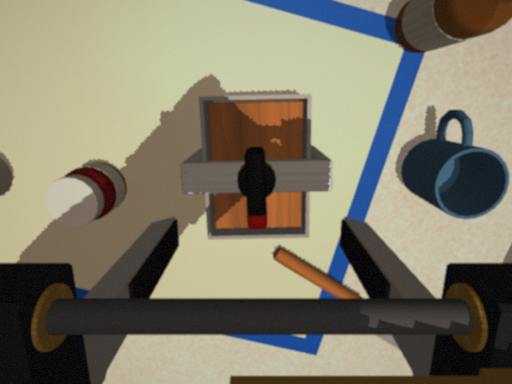

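The wrist view shows the wing upright on the bridge, from (255,148) to the red end at (258,228), almost along the tool's z axis. Next I locate it numerically.

Run:
```python
from h import *
s=sense(); R=s['ee_rot']
im=cv2.cvtColor(cv2.imread('pics/w1.png'),cv2.COLOR_BGR2RGB)
hsv=cv2.cvtColor(im,cv2.COLOR_RGB2HSV)
red=((hsv[...,0]<8)|(hsv[...,0]>170))&(hsv[...,1]>150)
n,l,st,ce=cv2.connectedComponentsWithStats(red.astype(np.uint8))
i=[i for i in range(1,n) if abs(ce[i][0]-258)<15 and st[i,4]>50][0]
x,y,w,h,a=st[i];print(x,y,w,h,ce[i])
e=ray('wrist',[[x+w/2,y+h],[255.5,148]],.166,s); 
dark=(hsv[...,2]<45)
for v in(152,156,205,210): u=np.where(dark[v,235:280])[0]+235; print(v,u.min(),u.max())
print(e,np.linalg.norm(e[0]-e[1]))
d=(e[1]-e[0])/np.linalg.norm(e[1]-e[0]); c=e[0]+.032*d
print('axis',c,'yaw',np.degrees(np.arctan2(d[1],d[0])),'tool zyaw',np.degrees(np.arctan2(R[1,2],R[0,2])))
print('shift in tool', R.T@(c-s['position'])*1000)
# bridge ends mid
L=ray('wrist',[[182,176],[331,175]],.112,s);print('bridge',L.mean(0),np.linalg.norm(L[0]-L[1]),np.degrees(np.arctan2(*(L[0]-L[1])[1::-1]))-90)
```

```text
247 213 20 17 [257.05639098 221.12781955]
152 246 263
156 245 264
205 248 264
210 248 265
[[ 0.46519334 -0.25039453  0.166     ]
 [ 0.52897669 -0.23294415  0.166     ]] 0.06612739525062485
axis [ 0.49605902 -0.24195004  0.166     ] yaw 15.301031526387778 tool zyaw 14.390413998917904
shift in tool [-2.39676796 69.2199979   5.88206754]
bridge [ 0.49688123 -0.24143686  0.112     ] 0.13966527573966334 14.806635481239951
```

```bash
python3 -m jog '[[[-2.5,30,5.5],[0,0,0]],[[0,40,0],[0,0,0]],[[0,31,0],[0,0,0]],[[0,0,0],[0,0,0]]]' 0 30; python3 -m jog '[[[0,0,0],[0,0,0]],[[0,0,0],[0,0,0]],[[0,0,0],[0,0,0]],[[0,0,0],[0,0,0]],[[0,0,0],[0,0,0]]]' 1 30;python3 -m jog '[[[0,0,0],[0,0,0]],[[0,0,0],[0,0,0]]]' 1 30
```

```text
time: 2.15
position: [0.4948, -0.2417, 0.1328]
ee_rot: [[0.248, -0.003, 0.969], [-0.969, 0.002, 0.248], [-0.003, -1.0, -0.003]]
wrist_force: [0.2, -0.7, 0.7]
opening: 0.0938
time: 2.78
position: [0.4963, -0.2414, 0.1346]
ee_rot: [[0.249, 0.0, 0.968], [-0.968, -0.0, 0.249], [0.0, -1.0, 0.0]]
wrist_force: [-0.1, 0.4, 0.1]
opening: 0.0475
time: 3.02
position: [0.4963, -0.2415, 0.1344]
ee_rot: [[0.249, -0.0, 0.968], [-0.968, 0.0, 0.249], [-0.0, -1.0, -0.0]]
wrist_force: [-1.3, 0.1, -0.1]
opening: 0.0275
```

```bash
python3 -m jog '[[[0,0,0],[0,0,0]],[[0,0,0],[0,0,0]],[[0,0,0],[0,0,0]],[[0,0,0],[0,0,0]]]'; python3 -m jog '[[[0,0,0],[0,-0.14,0]],[[0,0,0],[0,-0.14,0]],[[0,0,0],[0,-0.14,0]],[[0,0,0],[0,-0.14,0]],[[0,0,0],[0,0,0]]]'; python3 -c "
from h import *
s=sense();print(s['torque'],s['joint_pos'],np.degrees(np.arctan2(s['ee_rot'][1,2],s['ee_rot'][0,2])))"
```

```text
time: 3.52
position: [0.4963, -0.2414, 0.1344]
ee_rot: [[0.249, -0.0, 0.968], [-0.968, 0.0, 0.249], [-0.0, -1.0, -0.0]]
wrist_force: [-0.9, 1.2, 0.2]
opening: 0.0163
time: 4.15
position: [0.496, -0.2408, 0.1344]
ee_rot: [[0.727, -0.001, 0.686], [-0.686, 0.001, 0.727], [-0.002, -1.0, 0.0]]
wrist_force: [-3.8, 6.2, 3.0]
opening: 0.0158
[1.11768531 0.59213046 0.07811822] [-2.97177272e+01  2.12891459e+01  9.15549046e+01  4.09580042e-02
  6.72505301e+01  1.36161398e+01] 46.6502506122278
```

```bash
python3 -m jog '[[[0,0,0],[0,-0.05,0]],[[0,0,0],[0,0,0]],[[0,0,0],[0,0,0]]]'; python3 -c "
from h import *
s=sense();print(s['torque'],np.degrees(np.arctan2(s['ee_rot'][1,2],s['ee_rot'][0,2])))
save('w2',snapshot('wrist'))"
```

```text
time: 4.53
position: [0.4959, -0.2407, 0.1344]
ee_rot: [[0.759, -0.001, 0.651], [-0.651, 0.001, 0.759], [-0.002, -1.0, 0.0]]
wrist_force: [-3.9, 6.3, 4.1]
opening: 0.0156
[1.14774626 0.67943993 0.06178641] 49.393678488648305
```

```bash
python3 -m jog '[[[0,0,0],[0,0.16,0]],[[0,0,0],[0,0.16,0]],[[0,0,0],[0,0.16,0]],[[0,0,0],[0,0.16,0]],[[0,0,0],[0,0.16,0]]]';python3 -m jog '[[[0,0,0],[0,0.16,0]],[[0,0,0],[0,0.16,0]],[[0,0,0],[0,0.16,0]],[[0,0,0],[0,0.03,0]],[[0,0,0],[0,0,0]]]'; python3 -c "
from h import *
s=sense();print(s['torque'],np.degrees(np.arctan2(s['ee_rot'][1,2],s['ee_rot'][0,2])))
save('w3',snapshot('wrist'))
a=[cv2.resize(cv2.imread(f'pics/{n}.png'),(400,300)) for n in('w2','w3')]
cv2.imwrite('pics/w23.png',np.hstack(a))"
```

```text
time: 5.2
position: [0.4964, -0.2416, 0.1344]
ee_rot: [[0.057, 0.0, 0.998], [-0.998, -0.0, 0.057], [0.0, -1.0, 0.0]]
wrist_force: [0.3, -1.3, -0.4]
opening: 0.016
time: 5.82
position: [0.4962, -0.2422, 0.1345]
ee_rot: [[-0.432, 0.0, 0.902], [-0.902, -0.001, -0.432], [0.001, -1.0, 0.001]]
wrist_force: [0.4, -6.6, -1.7]
opening: 0.0156
[-1.0027392   0.12525762  0.07468468] -25.567763254267625
```

View pics/w23.png

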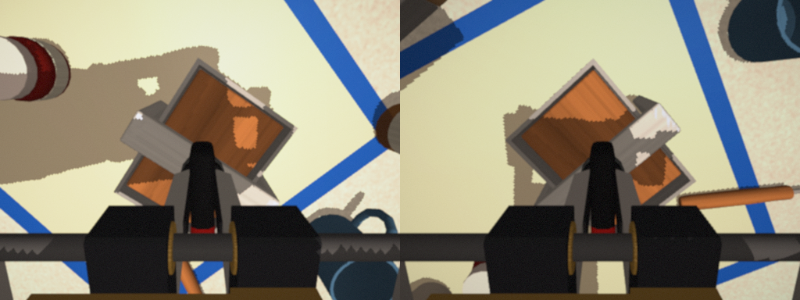

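Both views show the wing held between the jaws: backed off at 34° anticlockwise of its zero, then 41° (0.71 rad) clockwise. Now I release it and go over the timer.

```bash
python3 -m jog '[[[0,0,0],[0,0,0]],[[0,0,0],[0,0,0]],[[0,0,0],[0,0,0]],[[0,-45,0],[0,0,0]],[[0,-45,0],[0,0,0]]]' 0 30; python3 -m jog '[[[-48,0,-26],[0,0,0]],[[-48,0,-26],[0,0,0]],[[-48,0,-26],[0,0,0]],[[-48,0,-26],[0,0,0]],[[-48,0,-26],[0,0,0]]]';python3 -m jog '[[[-48,0,-26],[0,0,0]],[[-48,0,-26],[0,0,0]],[[-48,0,-26],[0,0,0]],[[-48,0,-26],[0,0,0]],[[0,0,0],[0,-0.153,0]]]'; python3 -m jog '[[[0,0,0],[0,-0.153,0]],[[0,0,0],[0,0,0]],[[0,0,0],[0,0,0]]]'
python3 - <<'E'
from h import *
s=sense();print(s['position'],s['ee_rot'].round(3).tolist(),s['time'],s['joint_pos'].round(1))
im=snapshot('wrist');save('w4',im)
save('top2',snapshot('top'))
E
```

```text
time: 6.5
position: [0.4961, -0.2412, 0.2255]
ee_rot: [[-0.433, -0.001, 0.901], [-0.901, 0.001, -0.433], [-0.0, -1.0, -0.001]]
wrist_force: [0.7, 0.2, 0.1]
opening: 0.0626
time: 7.12
position: [0.4828, 0.033, 0.2247]
ee_rot: [[-0.433, 0.001, 0.901], [-0.901, 0.0, -0.433], [-0.0, -1.0, 0.0]]
wrist_force: [0.5, -0.4, 0.1]
opening: 0.0939
time: 7.75
position: [0.4718, 0.2523, 0.2241]
ee_rot: [[-0.285, -0.0, 0.959], [-0.959, 0.0, -0.285], [-0.0, -1.0, -0.001]]
wrist_force: [1.3, 0.1, 0.5]
opening: 0.0943
time: 8.12
position: [0.4727, 0.2492, 0.2245]
ee_rot: [[-0.145, 0.0, 0.989], [-0.989, 0.0, -0.145], [-0.0, -1.0, 0.0]]
wrist_force: [0.3, 0.3, -0.1]
opening: 0.0941
[0.47265661 0.24918395 0.22450786] [[-0.145, 0.0, 0.989], [-0.989, 0.0, -0.145], [-0.0, -1.0, 0.0]] 8.125 [ 23.9  14.3  88.2   0.   77.5 122.2]
```

View pics/w4.png

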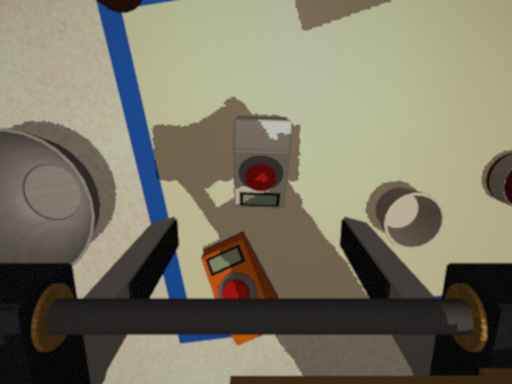

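Run:
```python
from h import *
s=sense(); R=s['ee_rot']
im=cv2.cvtColor(cv2.imread('pics/w4.png'),cv2.COLOR_BGR2RGB)
hsv=cv2.cvtColor(im,cv2.COLOR_RGB2HSV)
red=((hsv[...,0]<5)|(hsv[...,0]>172))&(hsv[...,1]>150); red[230:]=0; red[:,:220]=0;red[:,310:]=0
n,l,st,ce=cv2.connectedComponentsWithStats(red.astype(np.uint8));i=1+np.argmax(st[1:,4]);print(st[i],ce[i])
b=ray('wrist',ce[i],.067,s)[0]; print('button',b)
for pts in ([[235,117],[291,120]],[[235,150],[290,153]],[[236,207],[285,208]]):
    z=.03 if pts[0][1]>200 else .072
    p=ray('wrist',pts,z,s);print(p.round(4).tolist(),np.linalg.norm(p[0]-p[1]),np.degrees(np.arctan2(*(p[0]-p[1])[1::-1]))-90, p.mean(0))
for yaw in(-8,-10):
    t=np.radians(yaw);X=np.array([np.cos(t),np.sin(t),0]);Y=np.array([-np.sin(t),np.cos(t),0]);Z=np.array([0,0,1])
    m=b+.009*X; m[2]=.036; print(yaw,m)
    P=[m+.0525*X+.029*k*Y+z*Z for z in(.036,-.036) for k in(1,-1)]+[m+.0205*X+.029*k*Y+.036*Z for k in(1,-1)]+[m-.0525*X+.029*k*Y-.006*Z for k in(1,-1)]
    print(proj('wrist',P,s).round(0).tolist())
```

```text
[246 164  30  27 643] [260.36391913 176.81337481]
button [0.47022263 0.24858377 0.067     ]
[[0.5345, 0.2645, 0.072], [0.5237, 0.2104, 0.072]] 0.05518623209826021 -11.272953707628346 [0.52914282 0.23745456 0.072     ]
[[0.5024, 0.2698, 0.072], [0.4914, 0.2153, 0.072]] 0.055578840789620054 -11.404279851474683 [0.4969199  0.24254434 0.072     ]
[[0.4298, 0.2835, 0.03], [0.4202, 0.2261, 0.03]] 0.058190891020653376 -9.494540809280664 [0.42497923 0.25478313 0.03      ]
-8 [0.47913504 0.24733121 0.036     ]
[[231.0, 117.0], [290.0, 117.0], [236.0, 114.0], [284.0, 114.0], [231.0, 149.0], [289.0, 149.0], [236.0, 206.0], [285.0, 206.0]]
-10 [0.4790859  0.24702093 0.036     ]
[[233.0, 116.0], [292.0, 118.0], [237.0, 113.0], [286.0, 115.0], [233.0, 148.0], [290.0, 150.0], [235.0, 205.0], [284.0, 206.0]]
```

Close view: white timer with its button at (260,177), front (display) towards the robot. The orange look-alike is at (235,290). Timer mid ≈ (0.478, 0.2465), yaw ≈ −10°. Next I lean back 30° and descend partway.

```bash
python3 -m jog '[[[0,0,0],[0,0.03,0]],[[0,0,0],[0.175,0,0]],[[0,0,0],[0.175,0,0]],[[0,0,0],[0.174,0,0]],[[0,0,0],[0,0,0]]]' 0 20; python3 -m jog '[[[0.4,45,-23.6],[0,0,0]],[[0.4,45,-23.6],[0,0,0]],[[0.4,35,-18],[0,0,0]],[[0,0,0],[0,0,0]],[[0,0,0],[0,0,0]]]'
python3 - <<'E'
from h import *
s=sense();R=s['ee_rot'];print(s['position'],R.round(3).tolist(),s['time'],s['joint_pos'].round(1))
print(R.T@(np.array([.4815,.246,.0195])-s['position'])*1000)
save('w5',snapshot('wrist'))
E
```

```text
time: 8.85
position: [0.4721, 0.2483, 0.2249]
ee_rot: [[-0.168, 0.491, 0.855], [-0.986, -0.083, -0.146], [-0.0, -0.867, 0.498]]
wrist_force: [0.6, 0.3, -0.0]
opening: 0.0942
time: 9.48
position: [0.4929, 0.227, 0.1017]
ee_rot: [[-0.136, 0.46, 0.878], [-0.991, -0.048, -0.128], [-0.016, -0.887, 0.462]]
wrist_force: [-0.5, 0.7, 0.4]
opening: 0.0935
[0.4928847  0.22703011 0.10170773] [[-0.136, 0.46, 0.878], [-0.991, -0.048, -0.128], [-0.016, -0.887, 0.462]] 9.475 [ 28.3  13.2 112.1 -27.4  34.4 146.4]
[-15.90355174  66.74976508 -50.38972806]
```

View pics/w5.png

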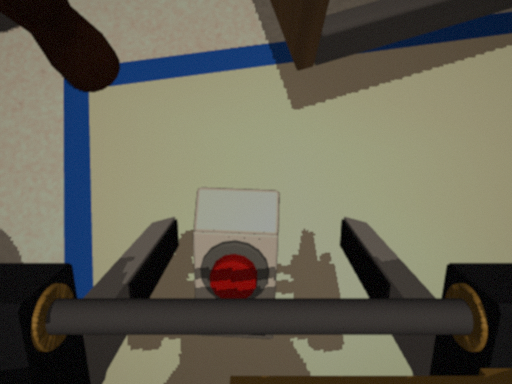

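The last joint reached its range limit (146°) and pushed the pose off. I back up, un-lean and take the same grasp a half turn round.

```bash
python3 -m jog '[[[0,-45,23.6],[0,0,0]],[[0,-45,23.6],[0,0,0]],[[0,-30,15],[0,-0.15,0]],[[0,0,0],[-0.17,-0.1,0]],[[0,0,0],[0,-0.185,0]]]' 0 20; python3 -m jog '[[[0,0,0],[-0.17,0,0]],[[0,0,0],[-0.15,0,0]],[[0,0,0],[0,-0.185,0]],[[0,0,0],[0,-0.185,0]],[[0,0,0],[0,-0.185,0]]]'
python3 - <<'E'
from h import *
s=sense();R=s['ee_rot'];print(s['position'],R.round(3).tolist(),s['time'],s['joint_pos'].round(1))
Rt=np.array([[np.sin(np.radians(-10))*-1,0,-np.cos(np.radians(-10))],[np.cos(np.radians(-10)),0,-np.sin(np.radians(-10))],[0,-1,0]])
from scipy.spatial.transform import Rotation as Ro
print(np.linalg.det(Rt),Ro.from_matrix(R.T@Rt).as_rotvec())
E
```

```text
time: 10.15
position: [0.4924, 0.2255, 0.2381]
ee_rot: [[0.262, 0.311, 0.914], [-0.954, -0.057, 0.293], [0.143, -0.949, 0.282]]
wrist_force: [0.1, -0.1, -0.8]
opening: 0.0941
time: 10.78
position: [0.4914, 0.2255, 0.2371]
ee_rot: [[0.733, 0.008, 0.68], [-0.672, -0.147, 0.726], [0.106, -0.989, -0.102]]
wrist_force: [0.3, 0.9, 0.7]
opening: 0.0938
[0.49144304 0.22549153 0.23706438] [[0.733, 0.008, 0.68], [-0.672, -0.147, 0.726], [0.106, -0.989, -0.102]] 10.775 [24.7 16.8 83.8 -7.9 82.6 68.8]
0.9999999999999999 [ 0.17356048 -2.13922773 -0.04763101]
```

```bash
python3 -m jog '[[[0,0,0],[0.0145,-0.178,-0.004]],[[0,0,0],[0.0145,-0.178,-0.004]],[[0,0,0],[0.0145,-0.178,-0.004]],[[0,0,0],[0.0145,-0.178,-0.004]],[[0,0,0],[0.0145,-0.178,-0.004]]]'>/dev/null; python3 -m jog '[[[0,0,0],[0.0145,-0.178,-0.004]],[[0,0,0],[0.0145,-0.178,-0.004]],[[0,0,0],[0.0145,-0.178,-0.004]],[[0,0,0],[0.0145,-0.178,-0.004]],[[0,0,0],[0.0145,-0.178,-0.004]]]' >/dev/null; python3 -m jog '[[[0,0,0],[0.0145,-0.178,-0.004]],[[0,0,0],[0.0145,-0.178,-0.004]],[[0,0,0],[-0.17,0,0]],[[0,0,0],[-0.17,0,0]],[[0,0,0],[-0.17,0,0]]]'; python3 -m jog '[[[0,0,0],[0,0,0]],[[0,0,0],[0,0,0]]]'
cat >> h.py <<'E'
from scipy.spatial.transform import Rotation as Ro
def goal(yaw,lean,P):
    """tool flipped (z towards robot), y leaning forward by lean deg; rotvec and shift (mm) in present tool axes, rotating first"""
    t=np.radians(yaw);l=np.radians(lean);F=np.array([np.cos(t),np.sin(t),0]);U=np.array([0,0,1.]);X=np.array([-np.sin(t),np.cos(t),0])
    Y=F*np.sin(l)-U*np.cos(l); G=np.c_[X,Y,np.cross(X,Y)]
    s=sense();R=s['ee_rot'];print('pos',s['position'].round(4),'t',s['time'],'j',s['joint_pos'].round(1),'F',s['wrist_force'].round(1),'open',s['opening'])
    print('turn',Ro.from_matrix(R.T@G).as_rotvec().round(3),'then shift',(G.T@(np.array(P)-s['position'])*1000).round(1))
E
python3 - <<'E'
from h import *
goal(-10,30,[.4815,.246,.0195])
E
```

```text
time: 12.65
position: [0.4915, 0.2256, 0.2378]
ee_rot: [[0.182, 0.487, -0.854], [0.983, -0.087, 0.16], [0.004, -0.869, -0.494]]
wrist_force: [0.4, -0.3, -0.1]
opening: 0.094
time: 12.9
position: [0.4918, 0.2253, 0.2368]
ee_rot: [[0.182, 0.479, -0.859], [0.983, -0.088, 0.159], [0.001, -0.873, -0.487]]
wrist_force: [-0.2, -0.0, 0.4]
opening: 0.0941
pos [0.4918 0.2253 0.2368] t 12.9 j [ 29.7   3.1 104.2 -23.5  52.1 -38.6] F [-0.2 -0.   0.4] open 0.09413970797912496
turn [-0.015 -0.008 -0.003] then shift [ 18.6 181.3 120.6]
```

```bash
python3 -m jog '[[[18.6,36,24],[-0.015,-0.008,0]],[[0,36,24],[0,0,0]],[[0,36,24],[0,0,0]],[[0,0,0],[0,0,0]]]'; python3 -c "
from h import *
goal(-10,30,[.4815,.246,.0195]); s=sense(); save('w6',snapshot('wrist'))"
```

```text
time: 13.4
position: [0.4858, 0.2433, 0.1038]
ee_rot: [[0.176, 0.488, -0.855], [0.984, -0.095, 0.149], [-0.008, -0.868, -0.497]]
wrist_force: [-0.2, 0.5, 0.3]
opening: 0.0939
pos [0.4858 0.2433 0.1038] t 13.4 j [ 32.5  14.1 111.6 -34.7  37.  -22.6] F [-0.2  0.5  0.3] open 0.09387703340284377
turn [-0.003  0.002 -0.009] then shift [ 1.9 70.7 46.2]
```

View pics/w6.png

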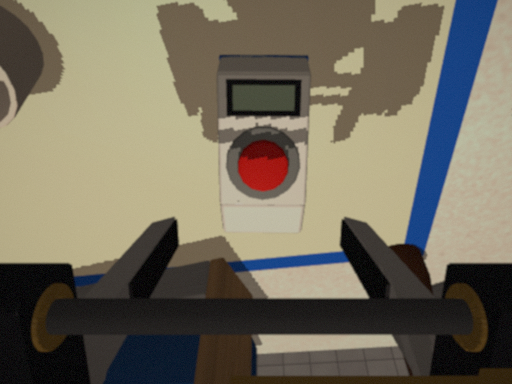

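The timer is square between the jaws, with its button at (263,165). I recompute its position from this view and finish the descent.

```bash
python3 -c "
from h import *
s=sense();print(ray('wrist',[[263,165]],.067,s)); p=ray('wrist',[[219,60],[309,60]],.03,s);print(p,np.degrees(np.arctan2(*(p[1]-p[0])[1::-1]))-90)"
python3 -m jog '[[[2,35,23],[0,0,0]],[[0,35,23],[0,0,0]],[[0,0,0],[0,0,0]]]'; python3 -c "
from h import *
goal(-10,30,[.4815,.246,.0195])"
```

```text
[[0.47113831 0.24969396 0.067     ]]
[[0.41617907 0.23229309 0.03      ]
 [0.42552885 0.28551376 0.03      ]] -9.964018873816215
time: 13.82
position: [0.4821, 0.2462, 0.0221]
ee_rot: [[0.175, 0.491, -0.853], [0.984, -0.094, 0.148], [-0.007, -0.866, -0.5]]
wrist_force: [0.7, 1.1, 0.9]
opening: 0.0939
pos [0.4821 0.2462 0.0221] t 13.825 j [ 33.1  23.  114.  -46.7  28.5  -7.9] F [0.7 1.1 0.9] open 0.09393035558359018
turn [ 0.     0.002 -0.007] then shift [-0.3  2.   1.8]
```

```bash
python3 -m jog '[[[0,0,0],[0,0,0]],[[0,0,0],[0,0,0]],[[0,0,0],[0,0,0]],[[0,0,0],[0,0,0]],[[0,0,0],[0,0,0]]]' 1 20;python3 -m jog '[[[0,0,0],[0,0,0]],[[0,0,0],[0,0,0]],[[0,-8.7,-5],[0,0,0]],[[0,0,0],[0,0,0]]]'
python3 - <<'E'
from h import *
goal(-10,30,[.4815,.246,.0195])
s=sense()
im=snapshot('wrist');save('w7',im)
im=cv2.cvtColor(cv2.imread('pics/top2.png'),cv2.COLOR_BGR2RGB)
C=cv2.resize(im[100:190,190:330],None,fx=5.6,fy=5.6,interpolation=cv2.INTER_CUBIC);save('c2',C)
E
```

```text
time: 14.45
position: [0.482, 0.2468, 0.0228]
ee_rot: [[0.174, 0.493, -0.852], [0.985, -0.091, 0.148], [-0.005, -0.865, -0.502]]
wrist_force: [-0.8, -1.2, 6.1]
opening: 0.0575
time: 14.95
position: [0.4818, 0.2467, 0.0328]
ee_rot: [[0.174, 0.493, -0.852], [0.985, -0.091, 0.148], [-0.005, -0.865, -0.501]]
wrist_force: [0.8, -0.6, -3.2]
opening: 0.0576
pos [0.4818 0.2467 0.0328] t 14.95 j [ 33.2  21.6 114.  -45.   29.3  -9.8] F [ 0.8 -0.6 -3.2] open 0.05760591281643444
turn [ 0.002  0.002 -0.004] then shift [-0.8 11.4  6.8]
```

View pics/c2.png

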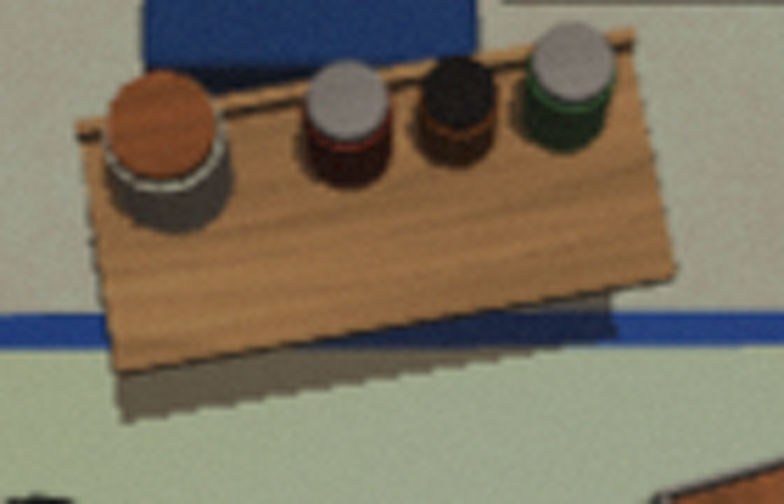

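Run:
```python
from h import *
px=lambda x,y:np.array([x,y])/5.6+[190,100]
for z in(.168,.183):
    L,R=ray('top',[px(119,371 if z<.17 else 366),px(675,277 if z<.17 else 272)],z); d=(L-R)/np.linalg.norm(L-R); t=np.degrees(np.arctan2(d[1],d[0]))-90
    F=np.array([np.cos(np.radians(t)),np.sin(np.radians(t)),0]); m=(L+R)/2
    o=m+.05*F; print(z,L,R,np.linalg.norm(L-R),t,'stop',o)
F0=np.array([np.cos(np.radians(9.8)),np.sin(np.radians(9.8)),0]);
Y=np.array([-F0[1],F0[0],0])
# timer relative to tcp: mid is 3.5 mm behind tcp along forward
mid=o-.0525*F0+.02*Y; tcp=mid+.0035*F0; tcp[2]=.031
print(mid,tcp); goal(9.8,30,tcp)
pre=tcp-.06*F0; print(pre); goal(9.8,30,pre)
# what wrist cam says about timer in grip
print(proj('wrist',[0.4782,0.2472,.047]))
```

```text
0.168 [0.60675386 0.15902223 0.168     ] [ 0.66236621 -0.17355675  0.168     ] 0.33719653928423815 9.492913279696353 stop [0.68387534 0.00097902 0.168     ]
0.183 [0.60609262 0.15730356 0.183     ] [ 0.66112991 -0.17172958  0.183     ] 0.333604423128037 9.495939338030311 stop [0.68292613 0.00103588 0.183     ]
[0.62778803 0.01180804 0.183     ] [0.63123696 0.01240377 0.031     ]
pos [0.4816 0.2466 0.0324] t 15.0 j [ 33.2  21.7 114.  -45.1  29.3  -9.8] F [ 0.1 -0.3 -4. ] open 0.057675669234254115
turn [ 0.    -0.297 -0.177] then shift [-256.3   55.   -92.4]
[0.57211248 0.0021912  0.031     ]
pos [0.4816 0.2466 0.0324] t 15.0 j [ 33.2  21.7 114.  -45.1  29.3  -9.8] F [ 0.1 -0.3 -4. ] open 0.057675669234254115
turn [ 0.    -0.297 -0.177] then shift [-256.3   25.   -40.5]
[[257.55115464 247.95883712]]
```

View pics/w7.png

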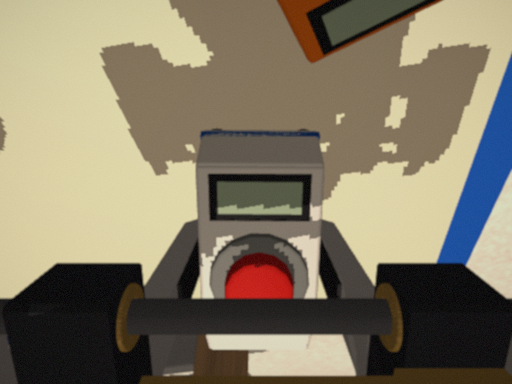

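The timer is held square between the pads. Now carry it to 60 mm in front of the rail.

```bash
python3 -m jog '[[[0,0,0],[0,-0.1,-0.059]],[[0,0,0],[0,-0.1,-0.059]],[[0,0,0],[0,-0.097,-0.059]],[[-30,4.2,-6.7],[0,0,0]],[[-40,4.2,-6.7],[0,0,0]]]';python3 -m jog '[[[-40,4.2,-6.7],[0,0,0]],[[-40,4.2,-6.7],[0,0,0]],[[-40,4.2,-6.7],[0,0,0]],[[-36,4,-6.7],[0,0,0]],[[-30,0,0],[0,0,0]]]';python3 -m jog '[[[0,0,0],[0,0,0]],[[0,0,0],[0,0,0]]]'
python3 - <<'E'
from h import *
goal(9.6,30,[.5721,.0022,.031])
E
```

```text
time: 15.62
position: [0.5091, 0.1798, 0.0314]
ee_rot: [[-0.171, 0.492, -0.853], [0.985, 0.085, -0.149], [-0.001, -0.866, -0.5]]
wrist_force: [-0.3, 0.5, -3.0]
opening: 0.0583
time: 16.25
position: [0.5696, 0.0074, 0.0303]
ee_rot: [[-0.17, 0.491, -0.854], [0.986, 0.084, -0.147], [-0.0, -0.867, -0.499]]
wrist_force: [0.1, 0.4, -3.6]
opening: 0.0578
time: 16.5
position: [0.569, 0.0091, 0.0302]
ee_rot: [[-0.17, 0.491, -0.854], [0.985, 0.085, -0.147], [-0.0, -0.867, -0.498]]
wrist_force: [-0.1, -0.0, -3.7]
opening: 0.0579
pos [0.569  0.0091 0.0302] t 16.5 j [  -6.6   21.4  114.8   28.9   16.9 -132.1] F [-0.1 -0.  -3.7] open 0.05789420680728225
turn [-0.002  0.003  0.002] then shift [-7.3  0.3 -2.1]
```

```bash
python3 -m jog '[[[10,5,-8.7],[0,0,0]],[[10,5,-8.7],[0,0,0]],[[0,5,-8.7],[0,0,0]],[[0,5,-8.7],[0,0,0]],[[0,0,0],[0,0,0]]]'
python3 - <<'E'
from h import *
o=np.array([.6833,.001,0]);t=np.radians(9.6);F=np.array([np.cos(t),np.sin(t),0]);Y=np.array([-F[1],F[0],0])
P=o-.049*F+.045*Y;P[2]=.031
goal(9.6,30,P); s=sense();d=s['position']-o;print('in rail frame tcp',d@F,d@Y)
save('w8',snapshot('wrist')); save('sc3',snapshot('scene')); 
c=cv2.imread('pics/sc3.png')[150:320,100:330];cv2.imwrite('pics/sc3c.png',cv2.resize(c,None,fx=3.4,fy=3.4,interpolation=2))
E
```

```text
time: 17.12
position: [0.6061, 0.0353, 0.0306]
ee_rot: [[-0.17, 0.492, -0.854], [0.985, 0.084, -0.148], [-0.0, -0.866, -0.499]]
wrist_force: [-0.5, -0.1, -3.4]
opening: 0.0577
pos [0.6061 0.0353 0.0306] t 17.125 j [  -2.9   24.9  109.2   21.1   17.7 -121.3] F [-0.5 -0.1 -3.4] open 0.057705860316843674
turn [-0.001  0.003  0.001] then shift [ -1.7  10.4 -18.8]
in rail frame tcp -0.07043697251036933 0.04670295810607211
```

View pics/sc3c.png

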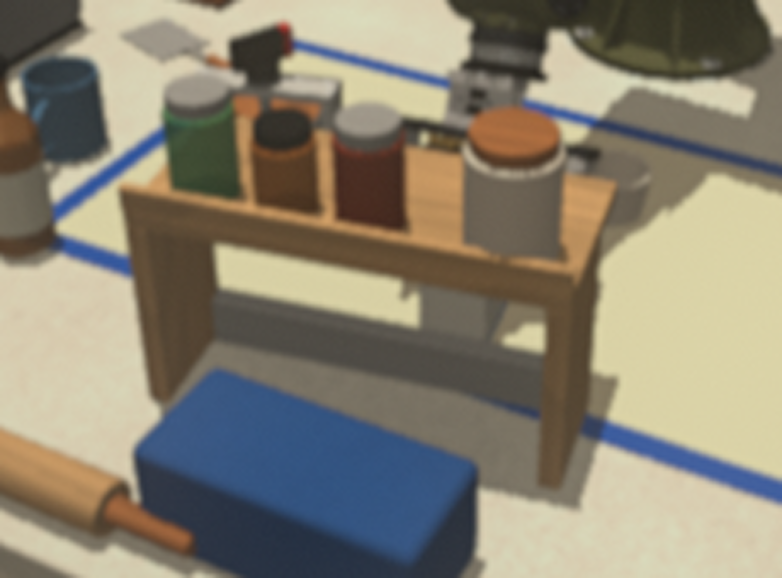

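```bash
python3 -m jog '[[[0,6.9,4],[0,0,0]],[[0,5,-8.7],[0,0,0]],[[0,2.5,-4.3],[0,0,0]],[[0,0,0],[0,0,0]]]'; python3 -m jog '[[[0,1,-1.7],[0,0,0]],[[0,0,0],[0,0,0]]]'; python3 -m jog '[[[0,1,-1.7],[0,0,0]],[[0,0,0],[0,0,0]]]'
```

```text
time: 17.73
position: [0.6204, 0.0379, 0.0223]
ee_rot: [[-0.17, 0.491, -0.854], [0.985, 0.085, -0.148], [-0.0, -0.867, -0.499]]
wrist_force: [-0.2, 0.1, -4.0]
opening: 0.058
time: 17.98
position: [0.6222, 0.0382, 0.0226]
ee_rot: [[-0.17, 0.492, -0.854], [0.985, 0.084, -0.148], [-0.0, -0.867, -0.499]]
wrist_force: [0.7, 0.3, -2.9]
opening: 0.0581
time: 18.23
position: [0.6243, 0.0385, 0.0227]
ee_rot: [[-0.17, 0.492, -0.854], [0.985, 0.084, -0.147], [-0.0, -0.867, -0.499]]
wrist_force: [0.4, -0.7, -4.2]
opening: 0.0578
```

```bash
for i in 1; do :; done; python3 -m jog '[[[0,1,-1.7],[0,0,0]],[[0,0,0],[0,0,0]]]'; python3 -m jog '[[[0,1,-1.7],[0,0,0]],[[0,0,0],[0,0,0]]]'
```

```text
time: 18.48
position: [0.6263, 0.0388, 0.0226]
ee_rot: [[-0.17, 0.492, -0.854], [0.985, 0.084, -0.147], [-0.0, -0.867, -0.499]]
wrist_force: [0.2, 0.3, -3.4]
opening: 0.058
time: 18.73
position: [0.6281, 0.0392, 0.0225]
ee_rot: [[-0.17, 0.492, -0.854], [0.985, 0.084, -0.148], [-0.0, -0.867, -0.499]]
wrist_force: [-0.3, -0.4, -3.7]
opening: 0.0578
```

```bash
python3 -m jog '[[[0,1,-1.7],[0,0,0]],[[0,0,0],[0,0,0]]]'; python3 -m jog '[[[0,1,-1.7],[0,0,0]],[[0,0,0],[0,0,0]]]'
```

```text
time: 18.98
position: [0.6289, 0.0394, 0.0222]
ee_rot: [[-0.17, 0.49, -0.855], [0.985, 0.085, -0.148], [0.0, -0.868, -0.497]]
wrist_force: [-15.7, -4.0, 6.0]
opening: 0.0582
time: 19.23
position: [0.6308, 0.0397, 0.0223]
ee_rot: [[-0.17, 0.49, -0.855], [0.985, 0.085, -0.148], [0.0, -0.868, -0.497]]
wrist_force: [-19.4, -4.5, 10.7]
opening: 0.0579
```

Contact with the rail (−19 N) and with the counter. I ease back 1 mm, release and back straight out.

```bash
python3 -m jog '[[[0,-0.5,0.9],[0,0,0]],[[0,0,0],[0,0,0]]]'; python3 -m jog '[[[0,0,0],[0,0,0]],[[0,0,0],[0,0,0]],[[0,0,0],[0,0,0]],[[0,0,0],[0,0,0]]]' 0 20; python3 -m jog '[[[0,-30,0],[0,0,0]],[[0,-35,0],[0,0,0]],[[0,-35,0],[0,0,0]],[[0,0,0],[0,0,0]],[[0,0,0],[0,0,0]]]'
python3 - <<'E'
from h import *
s=sense(); print(s['position'],s['ee_rot'].round(3).tolist(),s['joint_pos'].round(1),s['time']); save('w9',snapshot('wrist'))
E
```

```text
time: 19.48
position: [0.6307, 0.0397, 0.0224]
ee_rot: [[-0.17, 0.491, -0.854], [0.985, 0.085, -0.147], [-0.0, -0.867, -0.499]]
wrist_force: [-7.4, -1.7, 1.4]
opening: 0.0578
time: 19.98
position: [0.6311, 0.0397, 0.0227]
ee_rot: [[-0.17, 0.492, -0.854], [0.985, 0.084, -0.148], [-0.001, -0.866, -0.499]]
wrist_force: [0.7, 0.0, 0.2]
opening: 0.0928
time: 20.6
position: [0.5819, 0.0313, 0.1086]
ee_rot: [[-0.17, 0.492, -0.854], [0.985, 0.084, -0.147], [-0.0, -0.867, -0.499]]
wrist_force: [0.3, 0.0, -0.2]
opening: 0.0941
[0.58191194 0.0312742  0.10855611] [[-0.17, 0.492, -0.854], [0.985, 0.084, -0.147], [-0.0, -0.867, -0.499]] [  -3.6   14.2  110.7   14.9   26.7 -115. ] 20.6
```

View pics/w9.png

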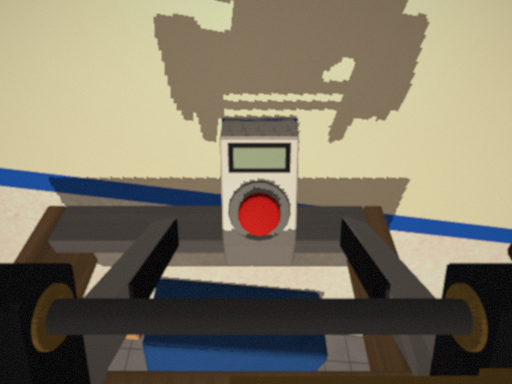

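Run:
```python
from h import *
s=sense(); im=cv2.cvtColor(cv2.imread('pics/w9.png'),cv2.COLOR_BGR2RGB)
hsv=cv2.cvtColor(im,cv2.COLOR_RGB2HSV)
red=(((hsv[...,0]<5)|(hsv[...,0]>172))&(hsv[...,1]>150)).astype(np.uint8)
n,l,st,ce=cv2.connectedComponentsWithStats(red);i=1+np.argmax(st[1:,4]);print(st[i],ce[i])
b=ray('wrist',ce[i],.067,s)[0];print('button',b)
dy=lambda p:np.degrees(np.arctan2(*(p[1]-p[0])[1::-1]))-90
p=ray('wrist',[[222,133],[298,134]],.03,s);print('front',p.round(4).tolist(),dy(p))
p=ray('wrist',[[225,263],[295,264.5]],.072,s);print('rear top',p.round(4).tolist(),dy(p))
g=cv2.cvtColor(im,cv2.COLOR_RGB2GRAY).astype(int)
for u in(120,150,205,320,335): print(u,g[198:262:2,u].tolist())
t=np.radians(9.6);m=b+.009*np.array([np.cos(t),np.sin(t),0]);m[2]=.036;print('mid',m)
T2=np.array([.0]);
goal(9.6,30,b+np.array([0,0,0]))
```

```text
[ 239  193   41   43 1417] [258.93295695 213.87297107]
button [0.61391926 0.03725793 0.067     ]
front [[0.5732, 0.0032, 0.03], [0.5648, 0.0574, 0.03]] 8.884860768132995
rear top [[0.6754, 0.0187, 0.072], [0.6676, 0.0777, 0.072]] 7.572738488414544
120 [53, 103, 109, 106, 71, 59, 62, 61, 63, 62, 63, 61, 63, 60, 62, 62, 65, 59, 60, 60, 59, 72, 83, 82, 80, 83, 80, 93, 116, 105, 76, 65]
150 [46, 38, 69, 107, 73, 59, 58, 60, 61, 61, 62, 63, 61, 60, 68, 66, 69, 68, 67, 64, 68, 66, 70, 70, 67, 68, 67, 57, 28, 11, 7, 8]
205 [40, 43, 40, 46, 56, 60, 59, 61, 61, 62, 63, 63, 59, 60, 64, 62, 63, 62, 60, 61, 61, 74, 82, 84, 83, 83, 81, 92, 115, 115, 116, 113]
320 [117, 117, 115, 115, 79, 61, 62, 60, 62, 61, 62, 63, 60, 61, 63, 59, 62, 62, 62, 63, 63, 73, 82, 84, 83, 83, 84, 93, 115, 117, 114, 116]
335 [117, 117, 117, 114, 81, 63, 60, 61, 59, 62, 61, 61, 60, 61, 62, 61, 59, 64, 60, 59, 62, 72, 82, 84, 85, 84, 82, 93, 113, 114, 116, 116]
mid [0.62279322 0.03875885 0.036     ]
pos [0.5818 0.0313 0.1081] t 20.65 j [  -3.6   14.2  110.7   14.9   26.7 -115. ] F [-0.2 -0.4  0.2] open 0.09389023639240746
turn [-0.002  0.003  0.002] then shift [ 0.5 52.  -7.7]
```

Run:
```python
from h import *
s=sense();t=np.radians(9.6);F=np.array([np.cos(t),np.sin(t),0])
for p in (ray('wrist',[[120,206.5],[335,206]],0,s),ray('wrist',[[120,240],[335,240]],.045,s)):
    print(p.round(4).tolist(),np.degrees(np.arctan2(*(p[1]-p[0])[1::-1]))-90, p@F)
print('mid',np.array([.6228,.0388,0])@F,'rear',ray('wrist',[[225,263],[295,264.5]],.072,s)@F,'front',ray('wrist',[[222,133],[298,134]],.03,s)@F)
```

```text
[[0.7025, -0.0912, 0.0], [0.6644, 0.1246, 0.0]] 9.98839918102017 [0.67740884 0.67592314]
[[0.6961, -0.0775, 0.045], [0.6627, 0.1163, 0.045]] 9.789490727184287 [0.67341855 0.67276821]
mid 0.6205489592600952 rear [0.66907691 0.67118446] front [0.56573129 0.56641523]
```

Timer square (within ~2°) and its back within ~3 mm of the rail. I close the gripper and press along the button axis.

```bash
python3 -m jog '[[[0.5,0,-7.7],[0,0,0]],[[0,0,0],[0,0,0]],[[0,0,0],[0,0,0]],[[0,0,0],[0,0,0]],[[0,0,0],[0,0,0]]]' 1 20 >/dev/null; python3 -m jog '[[[0,0,0],[0,0,0]],[[0,0,0],[0,0,0]],[[0,0,0],[0,0,0]],[[0,0,0],[0,0,0]],[[0,0,0],[0,0,0]]]'; python3 -m jog '[[[0,20,0],[0,0,0]],[[0,20,0],[0,0,0]],[[0,6,0],[0,0,0]],[[0,0,0],[0,0,0]]]' ; python3 -m jog '[[[0,3,0],[0,0,0]],[[0,0,0],[0,0,0]]]'; python3 -m jog '[[[0,3,0],[0,0,0]],[[0,0,0],[0,0,0]]]'
```

```text
time: 21.9
position: [0.5883, 0.0329, 0.113]
ee_rot: [[-0.17, 0.492, -0.854], [0.985, 0.084, -0.147], [-0.0, -0.867, -0.499]]
wrist_force: [0.3, 0.0, -0.7]
opening: 0.0008
time: 22.4
position: [0.6108, 0.0368, 0.0731]
ee_rot: [[-0.17, 0.491, -0.854], [0.985, 0.085, -0.148], [-0.0, -0.867, -0.499]]
wrist_force: [-1.0, -1.1, 0.4]
opening: 0.0008
time: 22.65
position: [0.6125, 0.037, 0.071]
ee_rot: [[-0.17, 0.492, -0.854], [0.985, 0.084, -0.147], [-0.001, -0.866, -0.499]]
wrist_force: [-0.2, 0.0, 0.3]
opening: 0.0005
time: 22.9
position: [0.6141, 0.0373, 0.0682]
ee_rot: [[-0.17, 0.492, -0.854], [0.985, 0.084, -0.147], [-0.001, -0.866, -0.5]]
wrist_force: [-1.3, 0.5, 3.8]
opening: 0.0004
```

```bash
python3 -m jog '[[[0,2,0],[0,0,0]],[[0,0,0],[0,0,0]]]'; python3 -m jog '[[[0,2,0],[0,0,0]],[[0,0,0],[0,0,0]]]'
```

```text
time: 23.15
position: [0.6151, 0.0374, 0.0665]
ee_rot: [[-0.17, 0.492, -0.854], [0.985, 0.084, -0.147], [-0.001, -0.866, -0.5]]
wrist_force: [-2.1, 0.5, 5.5]
opening: 0.0004
time: 23.4
position: [0.6159, 0.0375, 0.0653]
ee_rot: [[-0.17, 0.492, -0.854], [0.985, 0.085, -0.148], [-0.001, -0.866, -0.5]]
wrist_force: [-12.5, -1.4, 16.0]
opening: 0.0004
```

```bash
python3 -m jog '[[[0,1,0],[0,0,0]],[[0,0,0],[0,0,0]]]'
```

```text
time: 23.65
position: [0.6161, 0.0376, 0.0651]
ee_rot: [[-0.17, 0.492, -0.854], [0.985, 0.085, -0.148], [-0.0, -0.866, -0.5]]
wrist_force: [-25.2, -3.6, 29.0]
opening: 0.0005
```

```bash
python3 -m jog '[[[0,-4,0],[0,0,0]],[[0,-10,0],[0,0,0]],[[0,-40,0],[0,0,0]],[[0,-40,0],[0,0,0]],[[0,-10,0],[0,0,0]]]'; python3 -m jog '[[[0,0,0],[0,0,0]],[[0,0,0],[0,0,0]],[[0,0,0],[0,0,0]]]'
python3 - <<'E'
from h import *
s=sense(); print(s['position'],s['time']);im=snapshot('wrist'); save('w10',im);t3=snapshot('top');save('top3',t3);sc=snapshot('scene')
t3=cv2.resize(t3[110:280,150:390],(600,425)); out=np.zeros((425+0,800,3),np.uint8)
a=cv2.resize(im[80:300,130:400],(400,326)); 
o=np.zeros((600,800,3),np.uint8);o[:283,:400]=cv2.resize(t3,(400,283));o[:326,400:]=a;o[300:600,:400]=cv2.resize(sc,(400,300));save('final',o)
t=np.radians(9.7);F=np.array([np.cos(t),np.sin(t),0])
hsv=cv2.cvtColor(im,cv2.COLOR_RGB2HSV)
red=(((hsv[...,0]<5)|(hsv[...,0]>172))&(hsv[...,1]>150)).astype(np.uint8)
n,l,st,ce=cv2.connectedComponentsWithStats(red);i=1+np.argmax(st[1:,4])
b=ray('wrist',ce[i],.067,s)[0];print('button',b,'mid along F',b@F+.009)
g=cv2.cvtColor(im,cv2.COLOR_RGB2GRAY).astype(int)
for u in(120,150,205,320,335): print(u,g[160:262:2,u].tolist())
E
```

```text
time: 24.28
position: [0.5651, 0.0287, 0.1558]
ee_rot: [[-0.17, 0.494, -0.853], [0.985, 0.084, -0.147], [-0.001, -0.865, -0.501]]
wrist_force: [0.4, -0.4, -1.0]
opening: 0.0004
time: 24.65
position: [0.5651, 0.029, 0.1525]
ee_rot: [[-0.17, 0.49, -0.855], [0.985, 0.085, -0.147], [0.0, -0.867, -0.497]]
wrist_force: [-0.0, 0.4, 0.4]
opening: 0.0003
[0.56509671 0.02898454 0.15254782] 24.65
button [0.61481409 0.03737076 0.067     ] mid along F 0.6213209579323135
120 [197, 124, 62, 42, 46, 44, 44, 45, 41, 47, 95, 118, 114, 112, 70, 62, 62, 63, 63, 64, 64, 63, 63, 66, 63, 64, 61, 63, 74, 90, 86, 86, 85, 86, 109, 119, 119, 120, 121, 118, 120, 119, 121, 188, 213, 213, 210, 210, 212, 211, 210]
150 [184, 124, 122, 111, 54, 43, 42, 43, 44, 45, 43, 51, 107, 115, 76, 63, 63, 63, 65, 66, 67, 64, 67, 65, 66, 66, 63, 65, 75, 90, 85, 85, 87, 85, 109, 125, 126, 126, 122, 121, 126, 120, 132, 208, 211, 216, 218, 215, 212, 215, 212]
205 [211, 135, 121, 123, 123, 124, 123, 90, 42, 45, 42, 49, 45, 45, 61, 63, 65, 66, 67, 67, 65, 63, 67, 61, 67, 65, 65, 64, 78, 86, 87, 86, 84, 88, 110, 120, 124, 119, 119, 118, 119, 121, 134, 205, 212, 215, 214, 214, 214, 210, 111]
320 [213, 137, 123, 124, 122, 123, 122, 123, 122, 120, 118, 121, 122, 120, 77, 64, 63, 65, 67, 65, 64, 65, 65, 62, 65, 66, 61, 66, 77, 87, 90, 88, 86, 84, 103, 120, 119, 117, 117, 119, 118, 119, 129, 210, 211, 212, 213, 212, 219, 218, 217]
335 [211, 136, 122, 122, 120, 123, 122, 123, 123, 120, 121, 120, 124, 117, 77, 61, 61, 61, 64, 63, 61, 60, 62, 63, 62, 63, 61, 63, 77, 84, 88, 88, 86, 88, 105, 119, 115, 115, 117, 119, 118, 118, 130, 212, 219, 214, 209, 217, 217, 212, 217]
```

Run:
```python
from h import *
s=sense();t=np.radians(9.7);F=np.array([np.cos(t),np.sin(t),0])
for p in (ray('wrist',[[120,188],[335,188]],0,s),ray('wrist',[[120,216],[335,216]],.045,s)): print('rail',p@F,np.degrees(np.arctan2(*(p[1]-p[0])[1::-1]))-90)
im=cv2.imread('pics/w10.png');hsv=cv2.cvtColor(im,cv2.COLOR_BGR2HSV);g=cv2.cvtColor(im,cv2.COLOR_BGR2GRAY).astype(int)
red=(((hsv[...,0]<5)|(hsv[...,0]>172))&(hsv[...,1]>150)).astype(np.uint8)
n,l,st,ce=cv2.connectedComponentsWithStats(red);i=1+np.argmax(st[1:,4]);print('button px',st[i],ce[i])
# timer front top edge: bright step per column; back edge
for u in(238,245,270,278,284): print(u,g[110:260:3,u].tolist())
T0=cv2.cvtColor(cv2.imread('pics/top0.png'),cv2.COLOR_BGR2HSV);T3=cv2.cvtColor(cv2.imread('pics/top3.png'),cv2.COLOR_BGR2HSV)
for q in(T0,T3):
    r=((q[...,0]<6)|(q[...,0]>172))&(q[...,1]>140)&(q[...,2]>60)
    v,u=np.where(r[180:225,305:360]); c=(u.mean()+305,v.mean()+180)
    p=ray('top',c,.166)[0]; d=np.array([.4962,-.2417])-p[:2]; print('knob red',c,len(u),'wing yaw',np.degrees(np.arctan2(d[1],d[0])))
```

```text
rail [0.67813266 0.67768413] 9.803519729796008
rail [0.67520685 0.67479888] 9.80339130937233
button px [ 241  171   35   37 1022] [258.21428571 188.80626223]
238 [86, 97, 97, 99, 127, 192, 142, 59, 165, 166, 162, 162, 163, 132, 61, 216, 217, 219, 219, 217, 97, 112, 122, 122, 121, 122, 123, 124, 123, 124, 123, 117, 123, 121, 123, 121, 125, 118, 70, 67, 71, 74, 72, 71, 68, 70, 71, 72, 71, 70]
245 [88, 94, 91, 98, 130, 190, 144, 57, 166, 165, 165, 165, 166, 131, 62, 217, 217, 220, 109, 115, 117, 94, 59, 58, 76, 81, 83, 83, 85, 86, 95, 125, 123, 106, 121, 119, 122, 72, 71, 71, 72, 71, 72, 71, 71, 71, 72, 71, 70, 71]
270 [80, 92, 89, 91, 96, 114, 77, 28, 92, 135, 165, 163, 164, 133, 59, 214, 219, 141, 84, 117, 96, 65, 35, 70, 80, 80, 81, 81, 83, 84, 78, 116, 118, 89, 122, 120, 110, 71, 70, 69, 69, 69, 70, 69, 72, 71, 70, 73, 70, 72]
278 [80, 93, 90, 90, 97, 114, 79, 31, 90, 131, 163, 164, 164, 133, 63, 217, 218, 217, 220, 183, 97, 116, 117, 118, 118, 120, 116, 118, 120, 118, 120, 129, 121, 121, 121, 119, 122, 106, 71, 70, 71, 67, 72, 71, 70, 72, 72, 71, 69, 73]
284 [78, 90, 92, 88, 97, 112, 84, 47, 84, 86, 95, 97, 94, 96, 114, 217, 217, 217, 217, 217, 218, 217, 187, 162, 116, 123, 123, 142, 191, 218, 219, 143, 120, 122, 121, 120, 125, 123, 127, 124, 123, 110, 99, 86, 76, 73, 69, 71, 69, 70]
knob red (np.float64(334.5), np.float64(206.5)) 18 wing yaw 10.550158763991735
knob red (np.float64(328.95), np.float64(206.1)) 20 wing yaw -26.76654131232168
```

```bash
python3 -c "
from station import *
print(hand_in())"
```

```text
the job is handed in; nothing more can be done
None
```

The job is handed in at about 24.7 s of the 67 s allowed. All steps were carried out, but no verdict came back.

**What I did**
- **Knob:** I gripped the wing and turned it anticlockwise to about −0.60 rad, then clockwise to about +0.71 rad, and let go.
- **Timer:** I carried the white timer to the rail with the gripper leaning back 30°. I pushed it on until it touched (16–19 N) and released it.
- **Button:** With the gripper shut, I pressed along the button's axis. The force rose springily to 5.5 N, then stiffened to 16 and about 38 N against the rail brace. I then backed off about 100 mm.

**Last checks**
- **Knob tight:** In the top view, the red end of the wing stands at about −27°. The press sits at about +15°, so the knob is at roughly 0.7 rad. The red mark's own movement between the two pictures gave only 37° (0.65 rad) against 41° from the gripper. Both are above the 0.6 needed.
- **Timer at rail:** Its middle is about 54–57 mm in front of the rail's face, against a limit of 58.5 mm. This rests on a calibration good to about 2 mm. It was square within about 2°, measured just before pressing.
- **Robot clear:** Wrist force is about zero.

**Disagreements and gaps**
- **First timer reach:** The first try at the timer ran the last joint to its range limit. I redid the grasp a half turn round.
- **Press force:** The press was firmer than the button needed, and its direction was more horizontal than expected.
- **Not seen by eye:** The picture limit blocked my last view. The button coming back out and the other kitchen things staying put were not confirmed by eye.

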